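Load the polishing tray and hang its front shield

TASK

Get the blue polishing tray (the guard) ready: put every aluminium mould insert upright and squared up inside a green marked place of its own, lengthwise from front to back. Hang the red lift-off shield door across its open front so that both its hinge knuckles drop fully home on the two pins and let go of it: for this first loosen the red clamp knob and slide the stop right back out of the way, and once the door hangs slide it all the way across in front of the door's free edge and turn the knob fully tight again. Leave the jar, the bottle and the screwdriver where they are.

Things in the scene. Friction and masses are not known exactly. Their poses are not given: they have to be found in the camera images.
- guard: Fixed polishing tray on a blue base (floor 12 mm up); aluminium rim, top 30 mm up, on three sides, open front at its +x side, away from the robot. Origin: underside, on the table; y runs along the front. Inside x -64 to 52, y -125 to 125 mm. The shut door's origin is at guard (74, 0, 14) mm, axes as the guard. At the door's free edge (y -130 to -106) a jamb flange, 85 high, has its face at x 65.
- pad0 (a point): Centre of a green marked place (76 mm along guard x, 56 mm along guard y, flat, flush) on the guard's floor, 12 mm above the table, at guard x = -15, y = -68 mm; axes as the guard.
- pad1 (a point): The same, at guard y = 0.
- pad2 (a point): The same, at guard y = +68 mm. Inserts may go on any places, one each.
- pin_lower (a point): Root (shoulder) of the lower brass hinge pin, at guard (74, 118, 16) mm. Pin upright, 7 mm diameter, 16 mm high, its upper 6 mm tapering to 2 mm.
- pin_upper (a point): Root of the upper hinge pin (same size), 70 mm straight above the lower, on an 8 mm thick bracket (guard x 54 to 86, y 109 to 127, top 86 mm up) from a post behind (x 38 to 54). The bracket blocks a door coming straight down: bring it in level from the front, 17 to 45 mm above its seated height, so the lower knuckle passes under the bracket, then lower it.
- door: Loose upright red door, 0.35 kg: panel 8 mm thick (its x), y -108 to 102 mm, 96 high, white middle. Two steel knuckle blocks 20 x 20 x 16 high, 11 mm upright bores, at the +y end, axis y 118, undersides 2 and 72 mm above the panel's lower edge. Origin: on the lower edge (balance about y 8 mm). Starts in the rack, lower edge 10 mm above the table; pinch its top edge from above.
- knuckle_lower (a point): Centre of the underside of the door's lower knuckle bore, door (0, 118, 2) mm.
- knuckle_upper (a point): Centre of the underside of the upper knuckle bore, door (0, 118, 72) mm.
- rack: Fixed wooden door rack: foot 50 x 200 x 10 mm, and two pairs of uprights (20 mm long, at its y +-72 mm, top 45 mm high) that leave a 12 mm slot along its y for the door. Origin: centre of its underside.
- stop (a joint): Slide of the steel stop along guard +y, m: 0 = right back, clear of the door; 0.045 = fully across, 28 mm in front of the door's free edge. Its yellow plate (guard x 82 to 86, 40 mm along y, top 62 mm up) bars the door both ways. About 1 N of drag when the knob is loose; clamped by a brass shoe on the rail when tight. Starts clamped at 0.025 to 0.042.
- knob (a joint): Clamp knob on the stop, rad: 0 = fully loose, 1.3 = fully tight, growing clockwise seen from above; the shoe bites above about 0.7. Starts tight; stays where left; 0.1 to 0.2 N m turns it.
- knob_grip (a point): On the knob's axis, 64 mm above the table, the height to grip. Red bar 46 x 14 mm, top 74 mm up, 57 mm in front of the shut door (open the fingers little); stop, cam disc and rail beneath reach 40 mm. Its x axis is the bar's length: along guard x when loose (0), turned clockwise by the joint value otherwise. It rides with the stop, at guard x = 135 mm, y = -145 mm + stop value.
- mat: Fixed black rubber mat 270 x 160 x 2 mm where the inserts start. Origin: centre of its underside.
- insert0: Aluminium mould insert, block 60 (its x) x 40 (its y) x 36 mm high with two grooves along x in its top, 0.2 kg; starts upright on the mat. Origin: centre of its underside. May be absent (None).
- insert1: Aluminium mould insert, block 60 (its x) x 40 (its y) x 36 mm high with two grooves along x in its top, 0.2 kg; starts upright on the mat. Origin: centre of its underside. May be absent (None).
- insert2: Aluminium mould insert, block 60 (its x) x 40 (its y) x 36 mm high with two grooves along x in its top, 0.2 kg; starts upright on the mat. Origin: centre of its underside. May be absent (None).
- jar: Bystander: amber jar, 60 mm across, 75 mm high; leave alone. Origin: centre of its underside.
- bottle: Bystander: orange bottle, 52 mm across, 140 mm high; leave alone. Origin: centre of its underside.
- driver: Bystander: screwdriver lying on the bench; leave alone. Origin: underside, about its middle.

How it is judged:
On the way, in this order (a step that is already met when the one before it is completed fails the run):
1. the door hangs on both pins, knuckles home, let go, with the stop still back (horizontal distance between knuckle_lower and pin_lower below 0.005 m and z of knuckle_lower in the frame of pin_lower below 0.005 m and horizontal distance between knuckle_upper and pin_upper below 0.005 m and z of knuckle_upper in the frame of pin_upper below 0.005 m and contact force between the fingers and door below 0.3 N and value of joint stop below 0.015 m), for 0.2 s.
2. the knob is loosened and the stop slid fully across in front of the door (horizontal distance between knuckle_lower and pin_lower below 0.005 m and z of knuckle_lower in the frame of pin_lower below 0.005 m and horizontal distance between knuckle_upper and pin_upper below 0.005 m and z of knuckle_upper in the frame of pin_upper below 0.005 m and value of joint stop above 0.04 m and value of joint knob below 0.55 rad), for 0.1 s.
At the end, for the whole second after the job is handed in: Each present insert upright within 12 mm (long way), 10 mm (side) of a green place, 0.25 rad of square; both knuckles within 5 mm of home on the pins, door shut within 0.1 rad; stop beyond 40 of 45 mm, knob tight beyond 1.1 rad; all at rest (horizontal distance between knuckle_lower and pin_lower below 0.005 m and z of knuckle_lower in the frame of pin_lower below 0.005 m and horizontal distance between knuckle_upper and pin_upper below 0.005 m and z of knuckle_upper in the frame of pin_upper below 0.005 m and angle between the y axis of door and the y axis of guard, either way round below 0.1 rad and linear speed of each of door, insert0, insert1, insert2 below 0.02 m/s and value of joint stop above 0.04 m and value of joint knob above 1.1 rad and ((x of insert0 in the frame of pad0 between -0.012 and 0.012 m and y of insert0 in the frame of pad0 between -0.01 and 0.01 m) or (x of insert0 in the frame of pad1 between -0.012 and 0.012 m and y of insert0 in the frame of pad1 between -0.01 and 0.01 m) or (x of insert0 in the frame of pad2 between -0.012 and 0.012 m and y of insert0 in the frame of pad2 between -0.01 and 0.01 m)) and z of each of insert0, insert1, insert2 in the frame of pad0 below 0.004 m and angle between each of insert0, insert1, insert2's own z axis and vertical below 0.1 rad and angle between the x axis of each of insert0, insert1, insert2 and the x axis of guard, either way round below 0.25 rad and ((x of insert1 in the frame of pad0 between -0.012 and 0.012 m and y of insert1 in the frame of pad0 between -0.01 and 0.01 m) or (x of insert1 in the frame of pad1 between -0.012 and 0.012 m and y of insert1 in the frame of pad1 between -0.01 and 0.01 m) or (x of insert1 in the frame of pad2 between -0.012 and 0.012 m and y of insert1 in the frame of pad2 between -0.01 and 0.01 m)) and ((x of insert2 in the frame of pad0 between -0.012 and 0.012 m and y of insert2 in the frame of pad0 between -0.01 and 0.01 m) or (x of insert2 in the frame of pad1 between -0.012 and 0.012 m and y of insert2 in the frame of pad1 between -0.01 and 0.01 m) or (x of insert2 in the frame of pad2 between -0.012 and 0.012 m and y of insert2 in the frame of pad2 between -0.01 and 0.01 m))); the robot touches nothing.
It fails at once if the jar is moved more than 30 mm (distance of jar from where it was at the start of the episode above 0.03 m).
It fails at once if the bottle is moved more than 30 mm (distance of bottle from where it was at the start of the episode above 0.03 m).
It fails at once if the driver is moved more than 30 mm (distance of driver from where it was at the start of the episode above 0.03 m).
Of insert0, insert1, insert2 only 2 to 3 are there at a start; the rules pass over those that are not, and their reading is None.
At some moment in a run one of insert0, insert1, insert2 may be knocked a few centimetres aside while the robot is not near it.
It also fails if it takes over 210 s, if anything falls off the work surface, if the arm or the gripper's body presses on something with over 40 N, if the wrist force passes 120 N, or if a joint passes its speed limit or range.

ROBOT

A 7-joint arm with a two-finger parallel gripper is mounted at the origin on the work surface. World frame = base frame: x ahead of the robot, y to its left, z up, the work surface at z = 0. Lengths are in m, angles in rad, forces in N, time in s.
With the tool pointing down it reaches from about 0.4 to 0.875 m from the base axis. Payload 19.3 kg.
Tool frame: the origin (TCP) lies between the finger pads; the fingertips stand 17 mm ahead of it and the grasp point (between the pads) lies 2 mm behind it (manip.nose_length is the distance from the TCP to the fingertips, in m); z points along the fingers, y is the line along which they close (so a half turn about z gives the same grasp; the last joint's range is limited). The gripper opens to 85 mm and grips with 20 to 120 N. Pads are 22 mm wide; open, the fingers measure 114 mm over their backs; the gripper's body (76 mm by 85 mm) begins 54 mm behind the grasp point. The pads swing forward as they close: fully open they stand 13 mm farther back than shut.
Start: joints at [-1.184, 0.521, -0.036, 1.599, 0.021, 1.021, -0.113], TCP at [0.276, 0.561, 0.225] pointing down, gripper open.
Joint ranges: [-2.91, 2.91], [-0.3, 2.13], [-1.5, 1.42], [0.17, 2.43], [-1.26, 4.41], [0.16, 1.93], [-2.52, 2.52]. Speed limits (rad/s): [1.89, 1.89, 2.39, 2.39, 3.01, 3.01, 3.01].

INTERFACE

Orientations are given as a 3x3 rotation matrix whose columns are the frame's x, y, z axes.
In Python, from station import manip, effector, planner, monitor, eyes, workorder gives the robot as it stands. The module is installed in compiled form; this text tells all that it offers. Calls block until the motion is done:
- manip.move_to(position, orientation): joint-space move of the TCP to a pose.
- manip.move_linear(position, ori=None, feed=0.15, stop_force=None): straight line of the TCP; ori=None keeps the orientation; feed is the mean speed in m/s. With stop_force (N) it stops when the force on the tool has changed by that much, and returns True; else False.
- manip.move_joints(angles): joint-space move.
- effector.set_gripper(opening, grasp_force=None): finger opening in m; grasp_force is the grip in N (None keeps the last); returns when the fingers have stopped.
- manip.sleep(seconds).
- planner.ik(position, orientation): joint angles nearest the present ones, or None.
- monitor.sense(): the state.
- eyes.snapshot(name): name is "side" or "top" or "wrist"; returns (picture, depth): 480x640x3 uint8, blue, green, red; 480x640 float32, m along the optical axis (not along the pixel's ray), 0 where there is no reading.
- eyes.camera_info(name): a dict with "fx", "fy", "cx", "cy" (pixels), "R" (3x3) and "t" (3): a world point X has camera coordinates R X + t. Camera axes: x right, y down, z forward; pixel columns grow to the right and rows downward; lengths in m; the calibration is good to about 2 mm. A picture is of the moment at which its call begins: read the wrist's pose just before it. camera_info takes no time and is no camera call; for the wrist camera it gives the pose at the moment of the call.
A pose or a line that the arm cannot do raises manip.Unreachable and nothing moves.
- workorder.job_done(): hands the job in; it is judged then, once.
The state is a dict: "time": time; "q": joint angles; "joint_velocities": joint speeds; "joint_torque": joint torques, N m; "tcp_pos": TCP position; "tool_rot": TCP orientation; "wrist_force": force on the tool from outside, world axes, zero at the start; "wrist_torque": the same for the moment, N m; "gripper_width": finger opening in m; "finger_force": force on a finger pad.
Only numpy, scipy, OpenCV 4.12 (cv2) and the standard library are available. Lean on these libraries where they do the work, as an engineer would, in place of code of your own. Each camera call takes 0.05 s, during which the arm holds its last target. There are 200 camera calls.

## Working session

There is one attempt and no reset: what is moved stays moved. The work goes in short steps, each a Python script; the robot and the scene stay as the last script left them, time stands still between calls to the robot, and variables do not carry over. Pictures are saved under pics/ and viewed, at most 14 in all, crops included, and the job is handed in when it is done.

```bash
ls; mkdir -p pics
python3 - <<'E'
from station import manip,effector,planner,monitor,eyes,workorder
import cv2,numpy as np
for n in ("top","side"):
    p,d=eyes.snapshot(n); cv2.imwrite(f"pics/{n}0.png",p); np.save(f"pics/{n}0.npy",d)
    c=eyes.camera_info(n); print(n,{k:np.round(v,3).tolist() for k,v in c.items()})
print(monitor.sense())
E
```

```text
pics
top {'fx': 623.839, 'fy': 623.839, 'cx': 316.745, 'cy': 231.853, 'R': [[0.001, -1.0, -0.021], [-0.994, 0.001, -0.11], [0.11, 0.021, -0.994]], 't': [0.02, 0.596, 1.487]}
side {'fx': 571.868, 'fy': 571.868, 'cx': 325.535, 'cy': 232.508, 'R': [[0.91, -0.416, -0.009], [-0.234, -0.494, -0.838], [0.344, 0.764, -0.546]], 't': [-0.557, 0.209, 1.005]}
{'time': 0.1, 'q': array([-1.18418452,  0.52195336, -0.03632705,  1.59994223,  0.02117691,
        1.02108377, -0.11281919]), 'joint_velocities': array([-0.0006184 , -0.00420759,  0.00241166, -0.00233612,  0.00115882,
        0.00075655,  0.00157696]), 'joint_torque': array([ 4.77954236e-03, -9.28489208e+01,  1.98445491e+00, -3.70539129e+01,
        1.81110733e-02,  5.17920591e-03, -3.02276715e-05]), 'tcp_pos': array([0.27557219, 0.56063205, 0.22428707]), 'tool_rot': array([[-8.97444490e-01,  4.41127225e-01, -3.97046105e-04],
       [ 4.41127401e-01,  8.97444019e-01, -9.20864774e-04],
       [-4.98918708e-05, -1.00157293e-03, -9.99999497e-01]]), 'wrist_force': array([ 0.66295119,  0.47944647, -0.09737177]), 'wrist_torque': array([ 0.01777025,  0.00050093, -0.0108524 ]), 'finger_force': 0.0, 'gripper_width': 0.0853716471240705}
```

View pics/top0.png

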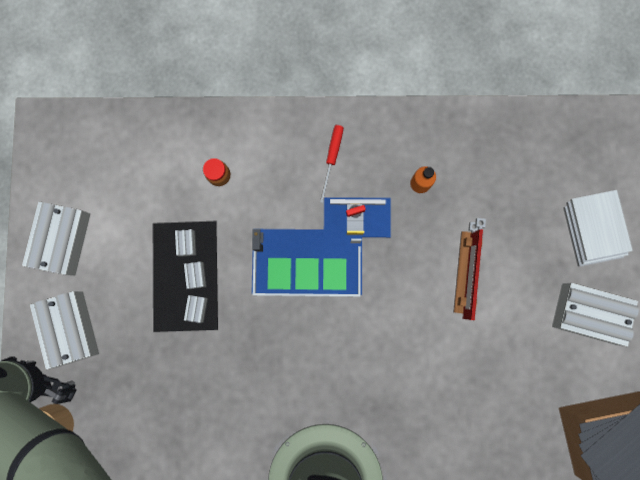

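View pics/side0.png

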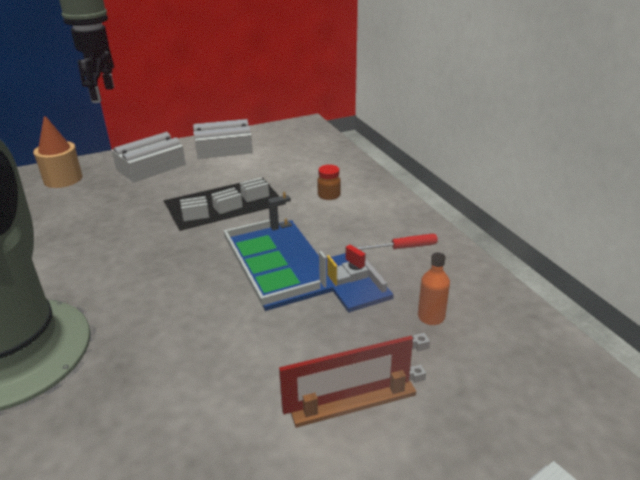

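The top view shows the guard at about (307,262) with the pads at y≈274 and the knob at (356,210). The inserts are at (185,242), (194,275) and (196,309), and the door in its rack is at (470,275) with its knuckles at the far end. The side view agrees.

```bash
cat > h.py <<'E'
from station import manip,effector,planner,monitor,eyes,workorder
import cv2,numpy as np
from math import *
def down(a):  # tool x axis at azimuth a, tool pointing down
    c,s=cos(a),sin(a); return np.array([[c,s,0],[s,-c,0],[0,0,-1.]])
def ray(c,uv,z):
    uv=np.atleast_2d(np.asarray(uv,float)); o=-c["R"].T@c["t"]
    d=np.c_[(uv[:,0]-c["cx"])/c["fx"],(uv[:,1]-c["cy"])/c["fy"],np.ones(len(uv))]@c["R"]
    return o+d*((z-o[2])/d[:,2])[:,None]
def proj(c,X):
    p=np.atleast_2d(X)@c["R"].T+c["t"]; return np.c_[p[:,0]/p[:,2]*c["fx"]+c["cx"],p[:,1]/p[:,2]*c["fy"]+c["cy"]]
def shot(n,name=None):
    c=eyes.camera_info(n); p,d=eyes.snapshot(n)
    if name: cv2.imwrite(f"pics/{name}.png",p); np.savez(f"pics/{name}.npz",d=d,**c)
    return c,p,d
def load(name):
    f=np.load(f"pics/{name}.npz"); c={k:f[k] for k in f if k!="d"}; return c,cv2.imread(f"pics/{name}.png"),f["d"]
def hsv(p,lo,hi): return cv2.inRange(cv2.cvtColor(p,cv2.COLOR_BGR2HSV),np.array(lo),np.array(hi))
def blobs(m,amin):
    cs,_=cv2.findContours(m,cv2.RETR_EXTERNAL,cv2.CHAIN_APPROX_NONE)
    return sorted([k[:,0,:] for k in cs if cv2.contourArea(k)>amin],key=lambda k:-cv2.contourArea(k))
def rect(P):  # centre, long axis angle in (-pi/2,pi/2], (long, short) of world xy points
    (cx,cy),(w,h),a=cv2.minAreaRect((P[:,:2]*1000).astype(np.float32)); a=radians(a)
    if w<h: w,h,a=h,w,a+pi/2
    a=(a+pi/2)%pi-pi/2
    return np.array([cx,cy])/1000,a,(w/1000,h/1000)
E
python3 - <<'E'
from h import *
c,p,d=shot("top","t1")
for b in blobs(hsv(p,(50,80,80),(75,255,255)),200): print("pad",rect(ray(c,b,.012)))
m=hsv(p,(0,0,110),(180,60,255))
x0,y0,x1,y1=155,224,216,328
mm=np.zeros_like(m); mm[y0:y1,x0:x1]=m[y0:y1,x0:x1]
for b in blobs(mm,100): print("ins",rect(ray(c,b,.036)))
r=hsv(p,(0,150,60),(8,255,255))|hsv(p,(174,150,60),(180,255,255))
for b in blobs(r,20): print("red",b.mean(0),rect(ray(c,b,.09)))
for X in [(.55,0,.35),(.5,.3,.35),(.5,-.35,.35)]:
    for a in (0,pi/2,pi,-pi/2): 
        q=planner.ik(X,down(a)); print(X,round(a,2),None if q is None else np.round(q,2))
E
```

```text
pad (array([0.49729465, 0.11363338]), 0.0007988534649137069, (0.07362291717529297, 0.054365886688232425))
pad (array([ 0.49607675, -0.02162034]), -0.0037529266081399726, (0.07121617126464844, 0.053845672607421874))
pad (array([0.49608237, 0.04592493]), 0.0012013397442414142, (0.07111103057861329, 0.05168724060058594))
ins (array([0.4103808 , 0.31572086]), -0.14304743689586186, (0.06104941177368164, 0.04235670852661133))
ins (array([0.49189017, 0.31937784]), 0.13576313371514215, (0.06201165008544922, 0.043108463287353516))
ins (array([0.57142334, 0.34485547]), 0.07874416401913797, (0.06253797149658204, 0.04300855255126953))
red [474.60287081 276.19138756] (array([ 0.49219003, -0.34224637]), -0.12021975213808389, (0.20795465087890624, 0.025406667709350586))
red [214.         169.48387097] (array([0.73973175, 0.26399677]), 1.567852734842032, (0.05273229217529297, 0.05085863494873047))
red [334.6091954  144.70114943] (array([ 0.79964368, -0.02325098]), -0.24109783769763649, (0.09554339599609375, 0.02198558807373047))
red [355.30232558 210.27906977] (array([ 0.64106274, -0.07177997]), -1.
[... 151 characters left out ...]
  0.32  0.56  1.65 -0.18  1.22  0.07]
(0.55, 0, 0.35) 3.14 [-0.3   0.29  0.25  1.64 -0.08  1.22  1.54]
(0.55, 0, 0.35) -1.57 [ 0.79  0.63 -1.42  1.59  0.63  1.47  2.47]
(0.5, 0.3, 0.35) 0 [-1.11  0.41  0.67  1.57 -0.27  1.25 -1.96]
(0.5, 0.3, 0.35) 1.57 [-0.86  0.36  0.31  1.56 -0.11  1.24 -0.54]
(0.5, 0.3, 0.35) 3.14 [-0.6   0.35 -0.05  1.54  0.02  1.25  0.91]
(0.5, 0.3, 0.35) -1.57 [-0.36  0.37 -0.39  1.53  0.14  1.27  2.37]
(0.5, -0.35, 0.35) 0 [-0.06  0.54  0.93  1.5  -0.44  1.32 -0.66]
(0.5, -0.35, 0.35) 1.57 [-0.05  0.54  0.91  1.5  -0.43  1.31  0.9 ]
(0.5, -0.35, 0.35) 3.14 [ 0.82  0.43 -0.45  1.45  0.19  1.3   1.92]
(0.5, -0.35, 0.35) -1.57 [-0.17  0.69  1.23  1.51 -0.65  1.41 -2.05]
```

Run:
```python
from h import *
manip.move_to((.5,.3,.38),down(pi)); c,p,d=shot("wrist","w_mat"); print(monitor.sense()["time"],-c["R"].T@c["t"]-monitor.sense()["tcp_pos"])
for b in blobs(hsv(p,(0,0,110),(180,60,255)),1500): print(b.mean(0),rect(ray(c,b,.036)))
manip.move_to((.58,.02,.38),down(pi)); c,p,d=shot("wrist","w_guard")
for b in blobs(hsv(p,(50,80,80),(75,255,255)),2000): print("pad",b.mean(0),rect(ray(c,b,.012)))
manip.move_to((.5,-.33,.38),down(pi)); c,p,d=shot("wrist","w_door"); print(monitor.sense()["time"])
im=np.vstack([np.hstack([cv2.resize(cv2.imread(f"pics/{n}.png"),(400,300)) for n in ("w_mat","w_guard")]),np.hstack([cv2.resize(p,(400,300)),np.zeros((300,400,3),np.uint8)])])
cv2.imwrite("pics/m1.png",im)
```

```text
1.6083 [-0.07293638 -0.00110285  0.15032344]
[317.64797272 224.19552861] (array([0.58600537, 0.28673969]), 1.5701370612670473, (1.07754443359375, 0.6317271728515625))
pad [341.93010753 123.7688172 ] (array([0.49444629, 0.04369996]), -0.008774316843483732, (0.07460679626464843, 0.054823040008544925))
pad [390.71891892 124.38918919] (array([0.49542285, 0.11184185]), -0.008949552843211528, (0.07449040222167969, 0.05482891082763672))
pad [292.78378378 123.37837838] (array([ 0.49420087, -0.02466879]), -0.009132112535936265, (0.0743586654663086, 0.053984149932861325))
4.175
```

View pics/m1.png

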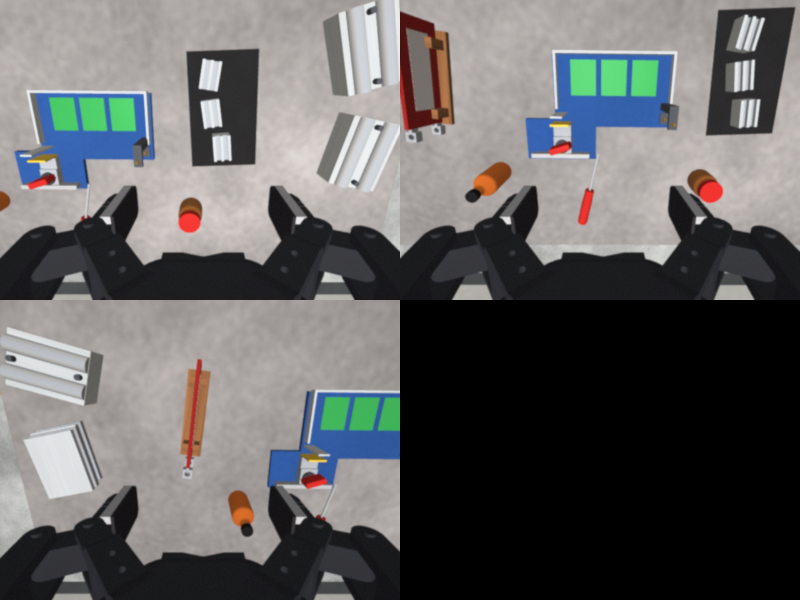

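Run:
```python
from h import *
obs=[]
print(np.round(planner.ik((.43,.045,.2),down(0)),2))
for a in (pi,pi/2,0):
    x=np.array([cos(a),sin(a)]); t=np.array([.505,.045])-.073*x
    manip.move_to((*t,.2),down(a)); manip.sleep(.2); s=monitor.sense(); c,p,d=shot("wrist",f"cal{round(a,1)}")
    bs=[b for b in blobs(hsv(p,(50,80,80),(75,255,255)),1500)][:3]
    R=sorted([rect(ray(c,b,.012)) for b in bs],key=lambda r:r[0][1])
    for r in R: print(round(a,2),np.round(r[0],4),round(r[1],4),np.round(r[2],4))
    cc=np.mean([r[0] for r in R],0); obs.append((a,cc))
    # depth residual
    u=np.vstack(bs).mean(0); 
    X=np.mean([ray(c,[u],.012)[0]],0); print("depth meas",np.median([d[int(b.mean(0)[1]),int(b.mean(0)[0])] for b in bs]), "expected",np.mean([(c["R"]@ray(c,[b.mean(0)],.012)[0]+c["t"])[2] for b in bs]))
    m=hsv(p,(0,150,60),(8,255,255))|hsv(p,(174,150,60),(180,255,255))
    for b in blobs(m,150):
        r=rect(ray(c,b,.074)); print("red",b.mean(0).round(),np.round(r[0],4),round(r[1],3),np.round(r[2],3))
    print(np.round(s["tcp_pos"],4), np.round(s["tool_rot"][:,2],4),s["time"])
A=[];B=[]
for a,cc in obs:
    M=down(a)[:2,:2]; A.append(np.hstack([np.eye(2),M])); B.append(cc)
sol,res,_,_=np.linalg.lstsq(np.vstack(A),np.hstack(B),rcond=None); print("pad mean, tool-frame offset",sol,res)
```

```text
[-1.12  0.56  1.24  2.14 -0.68  0.92 -1.05]
3.14 [ 0.4938 -0.0243] -0.0044 [0.0751 0.0554]
3.14 [0.4946 0.0441] -0.0144 [0.0753 0.0553]
3.14 [0.4951 0.1122] -0.0104 [0.0753 0.0554]
depth meas 0.31991345 expected 0.32125433217538085
red [194. 294.] [ 0.6367 -0.0698] -1.148 [0.057 0.02 ]
red [271. 392.] [ 0.7374 -0.0076] -0.201 [0.04  0.018]
[0.5782 0.0442 0.2003] [ 5.e-04 -1.e-04 -1.e+00] 5.9333
1.57 [ 0.494  -0.0245] -0.0025 [0.0753 0.0551]
1.57 [0.4947 0.0442] -0.0082 [0.0754 0.0552]
1.57 [0.4953 0.1123] -0.0092 [0.0754 0.0555]
depth meas 0.32117233 expected 0.32362726869300457
red [484. 272.] [ 0.637  -0.0693] -1.266 [0.056 0.021]
red [619. 200.] [ 0.7368 -0.0073] -0.236 [0.04  0.019]
[ 0.5051 -0.0279  0.1999] [-1.e-04  0.e+00 -1.e+00] 7.3667
0 [ 0.4938 -0.0243] -0.0049 [0.075  0.0555]
0 [0.4947 0.0441] -0.0091 [0.0751 0.0554]
0 [0.4953 0.1123] -0.0101 [0.0754 0.0553]
depth meas 0.32460028 expected 0.32616260719802687
[0.4321 0.0448 0.2   ] [ 0.  0. -1.] 9.0333
pad mean, tool-frame offset [4.94582517e-01 4.40137901e-02 1.01956526e-05 1.21238232e-05] [1.04479689e-08]
```

```bash
cat >> h.py <<'E'
G0=np.array([.50958,.04386]); GY=-.0102
def gw(x,y): return G0+np.array([[cos(GY),-sin(GY)],[sin(GY),cos(GY)]])@[x,y]
def over(xy,z,a):  # put wrist camera above xy
    manip.move_to((xy[0]-.073*cos(a),xy[1]-.073*sin(a),z),down(a)); manip.sleep(.15)
def redmask(p): return hsv(p,(0,150,60),(8,255,255))|hsv(p,(174,150,60),(180,255,255))
E
python3 - <<'E'
from h import *
a=pi-1.3+GY
over(gw(.135,-.112),.2,a); c,p,d=shot("wrist","knob")
for b in blobs(redmask(p),150):
    r=rect(ray(c,b,.074)); print("red",b.mean(0).round(),np.round(r[0],4),round(r[1],3),np.round(r[2],3))
m=hsv(p,(20,120,100),(35,255,255))
for b in blobs(m,80): r=rect(ray(c,b,.062)); print("yellow",b.mean(0).round(),np.round(r[0],4),round(r[1],3),np.round(r[2],3))
print("axis x",gw(.135,-.112),monitor.sense()["time"]); cv2.imwrite("pics/k1.png",p)
E
```

```text
red [523. 133.] [ 0.7874 -0.0331] -0.227 [0.088 0.02 ]
red [326. 137.] [ 0.6436 -0.0737] -1.261 [0.044 0.013]
red [ 97. 346.] [ 0.4928 -0.2998] -0.12 [0.059 0.015]
red [ 19. 336.] [ 0.4231 -0.3072] 0.851 [0.061 0.015]
red [ 10. 386.] [ 0.4201 -0.3674] 1.452 [0.034 0.027]
red [208. 384.] [ 0.5944 -0.3157] 1.429 [0.022 0.011]
yellow [265. 120.] [ 0.5955 -0.0736] 1.555 [0.04 0.01]
axis x [ 0.6434306  -0.06951115] 10.9917
```

View pics/k1.png

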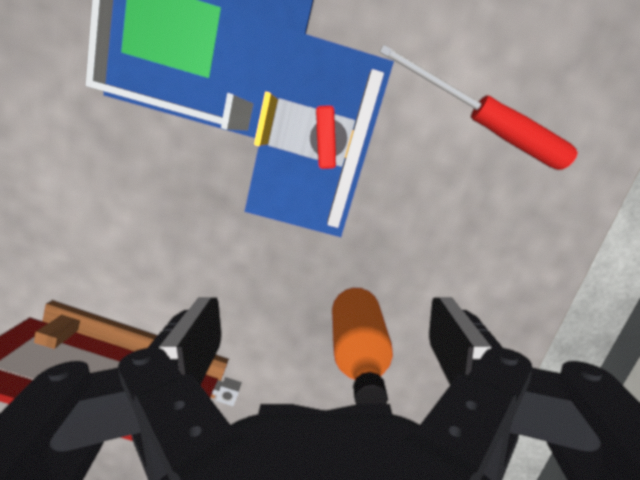

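The bar's centre is at pixel (326,137), which puts the joint at about 1.25 rad. The yellow plate is at (265,120) and the bottle is well clear.

```bash
cat >> h.py <<'E'
def st(): 
    s=monitor.sense(); print("t %.1f"%s["time"],"F",np.round(s["wrist_force"],1),"T",np.round(s["wrist_torque"],2),"w %.4f ff %.1f"%(s["gripper_width"],s["finger_force"]),"tcp",np.round(s["tcp_pos"],4)); return s
def turn(P,a0,a1,n=6):
    for a in np.linspace(a0,a1,n+1)[1:]: manip.move_linear(P,down(a))
E
python3 - <<'E'
from h import *
K=np.array([.6436,-.0737]); a0=pi-1.261; a1=pi+GY-.03
effector.set_gripper(.034,30)
manip.move_to((*K,.16),down(a0)); manip.move_linear((*K,.062),feed=.08); st()
effector.set_gripper(0.0,30); st()
turn((*K,.062),a0,a1,5); st()
g=np.array([-sin(GY),cos(GY)]); s0=(K-gw(.135,-.145))@g; print("s",s0)
r=manip.move_linear((*(K-g*(s0-.001)),.062),feed=.04,stop_force=20); print(r); st()
E
```

```text
t 13.3 F [-0.5 -0.3  0.7] T [0.05 0.02 0.04] w 0.0340 ff 0.0 tcp [ 0.6439 -0.0737  0.0625]
t 13.6 F [5.4 2.3 0.3] T [ 0.25 -1.18  0.02] w 0.0126 ff 32.1 tcp [ 0.645  -0.0733  0.0628]
t 15.6 F [10.3  0.1 -3.2] T [ 0.01 -2.34  0.06] w 0.0126 ff 31.7 tcp [ 0.6456 -0.0737  0.0628]
s 0.028813095714452987
False
t 16.4 F [11.1  2.4 -2.4] T [ 0.43 -2.33  0.07] w 0.0127 ff 31.7 tcp [ 0.6454 -0.101   0.0628]
```

Run:
```python
from h import *
effector.set_gripper(.034,30); st(); P=monitor.sense()["tcp_pos"]
manip.move_linear((P[0],P[1],.16),feed=.15)
over(gw(.125,-.14),.2,pi+GY); st(); c,p,d=shot("wrist","knob2")
for b in blobs(redmask(p),150):
    r=rect(ray(c,b,.074)); print("red",b.mean(0).round(),np.round(r[0],4),round(r[1],3),np.round(r[2],3))
print(gw(.135,-.145))
over((.49,.325),.2,pi); c,p,d=shot("wrist","mat2"); cv2.imwrite("pics/mat2v.png",p)
m=hsv(p,(0,0,0),(180,255,60))
for b in blobs(m,5000): r=rect(ray(c,b,.002)); print("mat",b.mean(0),r)
```

```text
t 16.8 F [0.3 0.1 0.3] T [-0.04  0.04 -0.01] w 0.0343 ff 0.0 tcp [ 0.6432 -0.1017  0.062 ]
t 18.1 F [0.6 0.5 0.1] T [-0.05 -0.01 -0.  ] w 0.0341 ff 0.0 tcp [ 0.705  -0.0983  0.1987]
red [321. 149.] [ 0.6433 -0.1022] -0.044 [0.043 0.013]
red [14. 22.] [ 0.5555 -0.3117] -0.126 [0.028 0.014]
red [407. 292.] [ 0.7631 -0.0327] -0.195 [0.042 0.019]
red [15. 81.] [ 0.5927 -0.3208] 1.449 [0.022 0.013]
[ 0.643094   -0.10250943]
mat [321.94765045 414.92662819] (array([0.78670471, 0.31378186]), 1.5706609050534661, (0.8178203125, 0.25536538696289063))
mat [343.88306829 120.05612722] (array([0.5002085 , 0.34672894]), 0.03118125959973206, (0.2443217468261719, 0.1569117431640625))
```

View pics/mat2v.png

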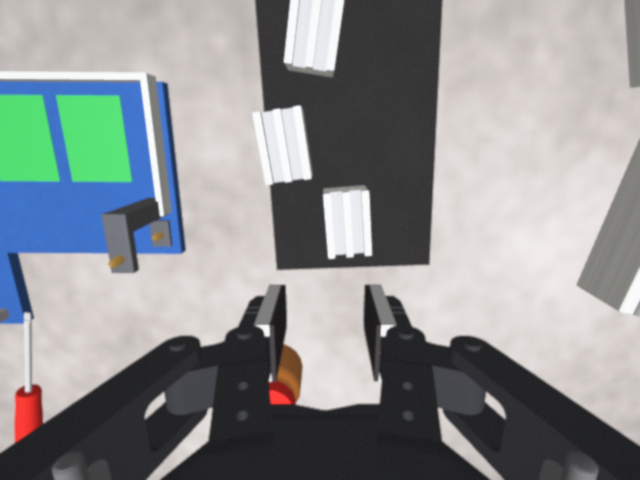

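```bash
cat >> h.py <<'E'
def zmap(c,d):
    v,u=np.mgrid[0:480,0:640]; P=np.stack([(u-c["cx"])/c["fx"]*d,(v-c["cy"])/c["fy"]*d,d],-1)
    X=(P-c["t"])@c["R"]; X[d<=0]=np.nan; return X
def inserts(c,d,zt=.038,tol=.006):
    X=zmap(c,d); m=(np.abs(X[...,2]-zt)<tol).astype(np.uint8)*255
    m=cv2.morphologyEx(cv2.morphologyEx(m,cv2.MORPH_CLOSE,np.ones((7,7))),cv2.MORPH_OPEN,np.ones((7,7)))
    out=[rect(ray(c,b,zt)) for b in blobs(m,300)]
    return [r for r in out if .048<r[2][0]<.072 and .032<r[2][1]<.05]
E
python3 - <<'E'
from h import *
for n in ("mat2","w_mat"):
    c,p,d=load(n); X=zmap(c,d); print(np.nanmedian(X[300:,:100,2]))
    for r in inserts(c,d): print(n,np.round(r[0],4),round(r[1],3),np.round(r[2],4))
E
```

```text
0.0027140727293840546
0.4536469128902788
```

Run:
```python
from h import *
c,p,d=load("mat2"); X=zmap(c,d)
for u,v in ((347,222),(335,222),(285,145),(400,150),(500,150),(500,250)): print(u,v,X[v,u],np.nanstd(X[v-4:v+5,u-4:u+5,2]),p[v,u])
for zt,tol in((.038,.006),(.038,.012)):
    m=(np.abs(X[...,2]-zt)<tol).astype(np.uint8)*255
    m=cv2.morphologyEx(cv2.morphologyEx(m,cv2.MORPH_CLOSE,np.ones((7,7))),cv2.MORPH_OPEN,np.ones((7,7)))
    for b in blobs(m,300): print(b.mean(0),rect(ray(c,b,zt)))
```

```text
347 222 [0.5668064  0.34243835 0.03981286] 0.003914017494375135 [252 251 251]
335 222 [0.569271   0.33190468 0.02969346] 0.0029734980471371065 [241 237 235]
285 145 [0.49951116 0.28902379 0.04118141] 0.004489484568277759 [238 238 235]
400 150 [0.50551034 0.39412515 0.00270817] 0.000741721917084352 [58 57 58]
500 150 [0.50577247 0.48954385 0.00208122] 0.0007458366427507918 [218 220 225]
500 250 [0.6065995  0.50393978 0.00077234] 0.0007343725469518958 [227 230 234]
[620.75862069 255.61576355] (array([0.6011424 , 0.59868011]), -0.20080354461446515, (0.08911494445800781, 0.015602884292602539))
[262.72903226 147.27096774] (array([0.50236713, 0.26999655]), 0.13579405967330072, (0.06013679504394531, 0.007824412822723389))
[291.02142857  31.05      ] (array([0.41393857, 0.29623715]), -0.14970360856635168, (0.04517079544067383, 0.006842398643493652))
[312.6137931   32.77241379] (array([0.41508755, 0.31307605]), -0.14828467633755693, (0.04733978652954102, 0.006440266132354737))
[281.96666667 143.5       ] (array([0.49912326, 0.2862453 ]), 0.13359874108534275, (0.05790536117553711, 0.0068283772
[... 589 characters left out ...]
967330072, (0.06013679504394531, 0.04083172607421875))
[347.05       223.15909091] (array([0.5687793 , 0.34285123]), 0.07697137258287778, (0.062046073913574216, 0.040105026245117185))
[111.84966216 113.37331081] (array([0.50302725, 0.11952501]), -0.002855840794946829, (0.12187268829345703, 0.12136929321289062))
[621.73662551 250.95061728] (array([0.59636475, 0.60015851]), -0.1991361394559661, (0.10438039398193359, 0.026568538665771486))
[290.15384615 371.34615385] (array([0.72611053, 0.2855766 ]), -0.02222913930278203, (0.032586719512939455, 0.02169617462158203))
[ 20.09302326 417.98837209] (array([ 0.78500531, -0.00789989]), -0.23693837954909647, (0.05115179824829102, 0.010650653839111329))
```

```bash
sed -i 's/zt=.038,tol=.006/zt=.038,tol=.012/' h.py
cat >> h.py <<'E'
def find_near(xy,zt=.038):
    c,p,d=shot("wrist"); L=inserts(c,d,zt); L.sort(key=lambda r:np.hypot(*(r[0]-xy))); return L
def pick_place(xy,pad,zpick=.024):
    over(xy,.2,pi); r=find_near(xy)[0]; print("found",np.round(r[0],4),round(r[1],3))
    q,a=r[0],pi+r[1]; effector.set_gripper(.062)
    manip.move_to((*q,.12),down(a)); manip.move_linear((*q,zpick),feed=.1)
    effector.set_gripper(0,50); s=st()
    if s["gripper_width"]<.03: raise SystemExit("missed")
    manip.move_linear((*q,.12),feed=.2)
    t=gw(-.015,pad*.068-.068); manip.move_to((*t,.12),down(pi+GY))
    manip.move_linear((*t,zpick+.0115),feed=.1,stop_force=15); st()
    effector.set_gripper(.052); manip.move_linear((*t,.13),feed=.2)
E
python3 - <<'E'
from h import *
pick_place(np.array([.5688,.3429]),2)
c,p,d=shot("wrist"); 
for r in inserts(c,d,.048): print(r, gw(-.015,.068))
E
```

```text
found [0.5697 0.343 ] 0.076
t 23.0 F [-2.3 -1.2  9.1] T [-0.31  0.53  0.05] w 0.0380 ff 49.7 tcp [0.57   0.3432 0.025 ]
t 25.4 F [-3.4  0.2 12.5] T [-0.06  0.53 -0.02] w 0.0384 ff 52.0 tcp [0.4945 0.1122 0.0349]
(array([0.49337076, 0.11055667]), -0.009710284808592817, (0.06158827972412109, 0.040175613403320314)) [0.49527437 0.11200946]
```

Run:
```python
from h import *
pick_place(np.array([.5001,.2863]),1,.025)
pick_place(np.array([.4135,.3135]),0,.025)
over(gw(0,0),.24,pi); c,p,d=shot("wrist","tray1"); st()
for r in sorted(inserts(c,d,.048),key=lambda r:r[0][1]): print(np.round(r[0],4),round(r[1],3))
print([gw(-.015,y) for y in(-.068,0,.068)])
```

```text
found [0.5003 0.2862] 0.136
t 29.6 F [-2.5 -1.4 10.5] T [-0.36  0.54  0.04] w 0.0381 ff 49.0 tcp [0.5006 0.2864 0.0259]
t 32.1 F [-1.8 -0.6 10.8] T [-0.03  0.5   0.02] w 0.0378 ff 51.9 tcp [0.4938 0.0444 0.0359]
found [0.4083 0.3139] -0.15
t 36.5 F [-2.1 -0.9 12.1] T [-0.26  0.47  0.02] w 0.0379 ff 48.7 tcp [0.4087 0.3142 0.0259]
t 39.3 F [-2.8  0.1 12.7] T [ 0.06  0.55 -0.03] w 0.0382 ff 52.1 tcp [ 0.4931 -0.0236  0.0359]
t 41.1 F [ 0.1 -0.3 -0.6] T [-0.01 -0.01  0.05] w 0.0522 ff 0.0 tcp [0.5819 0.0431 0.2389]
[ 0.4926 -0.0246] -0.009
[0.4937 0.0427] -0.002
[0.4943 0.1097] -0.002
[array([ 0.49388719, -0.02398347]), array([0.49458078, 0.044013  ]), array([0.49527437, 0.11200946])]
```

Run:
```python
from h import *
a=-.12
effector.set_gripper(.04)
over((.52,-.345),.28,a); st(); c,p,d=shot("wrist","door1"); X=zmap(c,d)
def rep(n,m,z):
    for b in blobs(m,60):
        r=rect(ray(c,b,z)); print(n,b.mean(0).round(),np.round(r[0],4),round(r[1],4),np.round(r[2],4))
top=(np.abs(X[...,2]-.106)<.006).astype(np.uint8)*255
rep("top",top,.106)
rep("topred",cv2.bitwise_and(cv2.dilate(top,np.ones((3,3))),redmask(p)),.106)
kn=((np.abs(X[...,2]-.099)<.006).astype(np.uint8)*255)&~cv2.dilate(redmask(p),np.ones((3,3)))
rep("kn",kn,.098)
cv2.imwrite("pics/door1v.png",p)
```

```text
t 43.1 F [ 0.3 -0.8 -0. ] T [-0.02 -0.    0.06] w 0.0397 ff 0.0 tcp [ 0.4478 -0.3359  0.2798]
top [332. 153.] [ 0.4909 -0.3493] -0.1169 [0.2106 0.0076]
top [616. 405.] [ 0.1915 -0.6303] -1.4073 [0.0529 0.0164]
topred [332. 154.] [ 0.49   -0.3493] -0.1104 [0.2067 0.0085]
kn [333.  16.] [ 0.6083 -0.3632] -0.1191 [0.0233 0.0192]
kn [613. 400.] [ 0.1914 -0.6334] -1.3639 [0.0605 0.0157]
```

View pics/door1v.png

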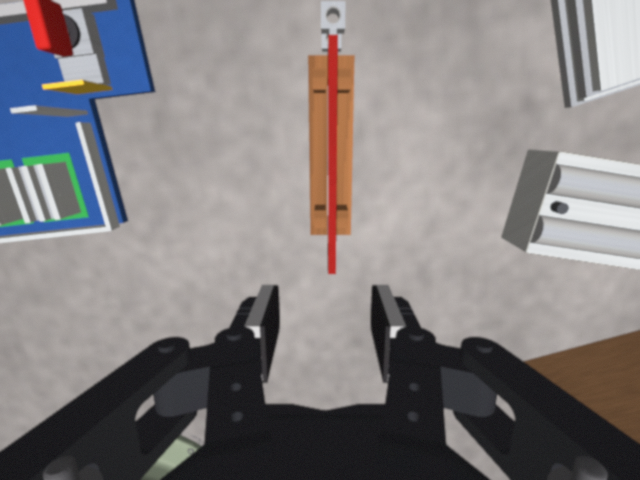

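Run:
```python
from h import *
c,p,d=load("door1"); a=-.117; u=np.array([cos(a),sin(a)]); C=np.array([.4909,-.3493]); O=C+.003*u
print("bore pred",O+.118*u,"seen",ray(c,[(333.5,15)],.098))
T=O+.008*u; print(T)
manip.move_linear((*T,.16),down(a)); manip.move_linear((*T,.088),feed=.08); st()
effector.set_gripper(0,80); st()
manip.move_linear((*T,.26),feed=.12); s=st()
print(np.round(s["tool_rot"],4))
q=gw(.164,.008); print(q,planner.ik((*q,.26),down(pi/2+GY)))
```

```text
bore pred [ 0.61107276 -0.36342472] seen [[ 0.60973429 -0.3641062   0.098     ]]
[ 0.5018248  -0.35058407]
t 45.3 F [-0.  -0.2  0.4] T [0.01 0.02 0.  ] w 0.0399 ff 0.0 tcp [ 0.502  -0.3508  0.0884]
t 45.7 F [-1.   0.7  6.3] T [ 0.36  0.2  -0.02] w 0.0055 ff 79.2 tcp [ 0.502  -0.3507  0.0885]
t 47.3 F [ 0.3 -0.4 -3.6] T [0.03 0.01 0.02] w 0.0055 ff 78.3 tcp [ 0.5017 -0.3504  0.2594]
[[ 9.932e-01 -1.168e-01 -7.000e-04]
 [-1.168e-01 -9.932e-01  4.000e-04]
 [-7.000e-04 -3.000e-04 -1.000e+00]]
[0.67365307 0.05018681] [-0.63485655  0.72294972  0.84774372  1.44087406 -0.5549084   1.22714624
  0.26516462]
```

Run:
```python
from h import *
q=gw(.154,.008)
try: manip.move_linear((*q,.26),down(pi/2+GY),feed=.2)
except manip.Unreachable: print("unreach lin"); raise
manip.move_linear((*q,.122),feed=.12); manip.sleep(.2); st(); c,p,d=shot("wrist","door2"); cv2.imwrite("pics/door2v.png",p)
X=zmap(c,d)
b=gw(.154,.118); print("expected bore px (z .132)",proj(c,[*b,.132]),"upper pin tip px",proj(c,[*gw(.074,.118),.102]),"lower pin tip",proj(c,[*gw(.074,.118),.032]))
```

```text
t 51.1 F [ 0.2  0.2 -3.4] T [ 0.03 -0.01 -0.01] w 0.0051 ff 78.3 tcp [0.6639 0.0504 0.1225]
expected bore px (z .132) [[328.32590299  15.96984928]] upper pin tip px [[141.77907249  38.24769621]] lower pin tip [[197.6289663   67.26668842]]
```

View pics/door2v.png

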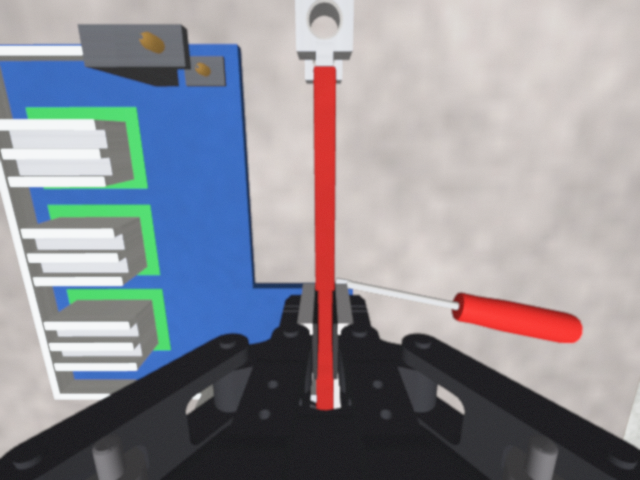

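Run:
```python
from h import *
c,p,d=load("door2"); g=cv2.cvtColor(p,cv2.COLOR_BGR2GRAY); X=zmap(c,d)
m=np.zeros_like(g); m[0:46,300:348]=((g[0:46,300:348]<205)*255)
print(g[20,290:360:2]); print(g[0:60:2,324]); print(X[10:14,303:306,2].mean())
for z in (.132,):
    P=ray(c,[(308,20),(340,20),(324,2),(324,38),(324,20)],z); print(P.round(4)); 
print("exp",gw(.154,.118))
b=blobs(((g>215)*255).astype(np.uint8)[:60],300)
r=redmask(p); r[260:]=0
for z in (.140,): 
    k=blobs(r,1000)[0]; print(rect(ray(c,k,z)))
```

```text
[200 199 204 224 228 227 226 226 214 179 113 111 160 195 202 205 205 204
 203 204 203 193 153 110 112 182 216 226 226 225 225 220 202 198 197]
[200 151 102 101 100  99 100 114 176 203 204 203 202 203 203 204 205 207
 210 215 224 225 226 228 229 229 229 227 225 225]
0.13268584243465792
[[0.6576 0.1591 0.132 ]
 [0.6689 0.159  0.132 ]
 [0.6633 0.1646 0.132 ]
 [0.6632 0.1534 0.132 ]
 [0.6632 0.1591 0.132 ]]
exp [0.66477557 0.16028309]
(array([0.66276373, 0.1078985 ]), 1.5572273878828886, (0.069661865234375, 0.007286179065704346))
```

The upper knuckle's bore is at (324,20), against an expected (328,16), so the door sits 1.6/1.2 mm off. The pin tips are where the model puts them, so I'll correct for the offset and bring the door in.

Run:
```python
from h import *
cor=np.array([.0016,.0012])
q=gw(.154,.008)+cor; manip.move_linear((*q,.122),feed=.1)
q=gw(.074,.008)+cor; r=manip.move_linear((*q,.122),feed=.1,stop_force=15); manip.sleep(.2); print(r); st()
c,p,d=shot("wrist","door3"); cv2.imwrite("pics/door3v.png",cv2.resize(p[0:150,230:430],(800,600)))
print("pin tip px",proj(c,[*gw(.074,.118),.102]),"pin axis at z.132",proj(c,[*gw(.074,.118),.132]))
```

```text
False
t 52.5 F [ 0.2  0.5 -3.7] T [ 0.04  0.01 -0.02] w 0.0053 ff 78.3 tcp [0.5856 0.0522 0.1219]
pin tip px [[323.69281931  40.34166695]] pin axis at z.132 [[323.44453714  18.74669898]]
```

View pics/door3v.png

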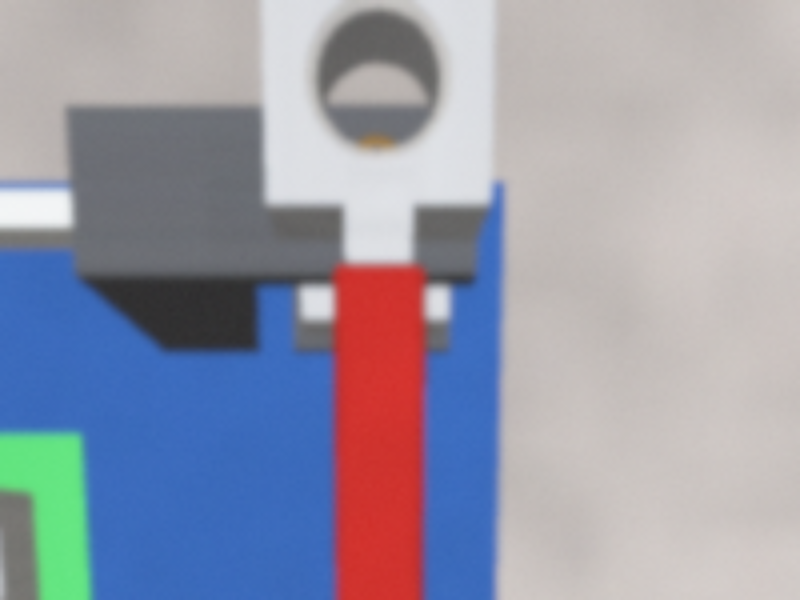

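The bore is centred at about (324.5,19.5), which matches the pin axis, and the brass tip shows through it. Lowering now.

Run:
```python
from h import *
T=monitor.sense()["tcp_pos"]; cor=np.array([.0016,.0012]); q=gw(.074,.008)+cor
r=manip.move_linear((*q,.0905),feed=.03,stop_force=8); print(r); st()
```

```text
True
t 53.5 F [-1.   0.2  7.8] T [0.23 0.11 0.01] w 0.0053 ff 79.9 tcp [0.5852 0.0522 0.0915]
```

Run:
```python
from h import *
effector.set_gripper(.036,30); st(); P=monitor.sense()["tcp_pos"]
manip.move_linear((P[0],P[1],.2),feed=.12); manip.sleep(.3); st()
c,p,d=shot("wrist","door4"); cv2.imwrite("pics/door4v.png",p)
print("home bore top px",proj(c,[*gw(.074,.118),.102]),"free edge top",proj(c,[*gw(.074,-.108),.11]))
r=redmask(p)
for b in blobs(r,500): print(b.mean(0).round(),rect(ray(c,b,.110)))
X=zmap(c,d); print(X[:,:,2][proj(c,[*gw(.074,.09),.11]).round().astype(int)[0][::-1][0]-1:,:][:3,310:335].round(4)[0], )
print(gw(.074,-.003))
```

```text
t 53.9 F [ 0.1 -0.2  0.1] T [ 0.03 -0.01 -0.  ] w 0.0357 ff 0.0 tcp [0.5845 0.0522 0.0907]
t 55.3 F [ 0.4 -0.3  0.1] T [-0.02 -0.01 -0.02] w 0.0363 ff 0.0 tcp [0.5844 0.0522 0.1997]
home bore top px [[326.2335937   70.66079233]] free edge top [[326.21569496 377.88113733]]
[326. 237.] (array([0.58348895, 0.04047363]), 1.5613094812017616, (0.2071886749267578, 0.0067420477867126466))
[555. 281.] (array([0.75177649, 0.01678551]), -0.22784421705869384, (0.07989864349365235, 0.017601478576660157))
[0.0131 0.0127 0.0132 0.0148 0.0121 0.0117 0.0126 0.0121 0.0127 0.0136
 0.1098 0.1114 0.1111 0.1097 0.1107 0.112  0.1105 0.1113 0.1113 0.1123
 0.1103 0.1109 0.1092 0.0124 0.0132]
[0.58354555 0.04010537]
```

View pics/door4v.png

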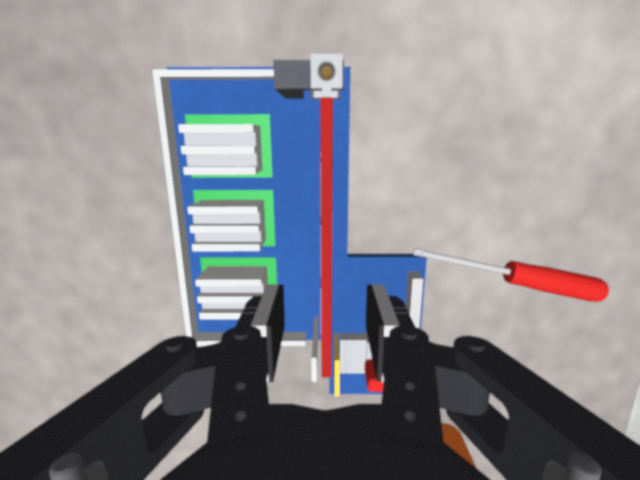

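The door hangs home: bore and pin at (326,71), panel centre within 0.5 mm, yaw exact, and the inserts are on their pads. Next, the stop.

Run:
```python
from h import *
K=np.array([.6433,-.1022]); z=.064; a=pi-.044
ty=lambda a:np.array([sin(a),-cos(a)])
effector.set_gripper(.034,30)
manip.move_to((*(K+.0013*ty(a)),.17),down(a)); manip.move_linear((*(K+.0013*ty(a)),z),feed=.1); st()
effector.set_gripper(0,30); st()
g=np.array([-sin(GY),cos(GY)]); s0=(K-gw(.135,-.145))@g; K2=K+g*(.0460-s0)
r=manip.move_linear((*(K2+.0013*ty(a)),z),feed=.04,stop_force=15); manip.sleep(.3); s=st()
print(r,"s",s0,"->",(s["tcp_pos"][:2]-.0013*ty(a)-gw(.135,-.145))@g)
```

```text
t 58.2 F [-0.4  0.4 -0.4] T [0.03 0.01 0.01] w 0.0342 ff 0.0 tcp [ 0.6438 -0.101   0.0647]
t 58.5 F [-0.7  2.   6. ] T [0.23 0.23 0.04] w 0.0126 ff 29.7 tcp [ 0.6437 -0.1008  0.0646]
t 60.1 F [-1.4 -1.5  6.4] T [-0.37  0.29  0.01] w 0.0123 ff 29.7 tcp [ 0.6441 -0.0556  0.0646]
False s 0.00031151832465927515 -> 0.045582197331260094
```

Run:
```python
from h import *
z=.064; ty=lambda a:np.array([sin(a),-cos(a)]); K=gw(.135,-.145+.045)
a0=pi-.044; a1=pi+GY-1.31
for a in np.linspace(a0,a1,7)[1:]: manip.move_linear((*(K+.0013*ty(a)),z),down(a))
st(); effector.set_gripper(.034); st(); P=monitor.sense()["tcp_pos"]
manip.move_linear((P[0],P[1],.18),feed=.15)
over(K,.22,pi-1.3+GY); c,p,d=shot("wrist","fin"); cv2.imwrite("pics/finv.png",p)
for b in blobs(redmask(p),100):
    r=rect(ray(c,b,.074)); print("red",b.mean(0).round(),np.round(r[0],4),round(r[1],3),np.round(r[2],3))
print(K); over(gw(.02,.02),.3,pi); c,p,d=shot("wrist","fin2"); cv2.imwrite("pics/fin2v.png",p); st()
for r in sorted(inserts(c,d,.048),key=lambda r:r[0][1]): print(np.round(r[0],4),round(r[1],3))
```

```text
t 62.3 F [-2.2  4.2 10.2] T [0.91 0.83 0.04] w 0.0125 ff 30.1 tcp [ 0.6449 -0.0563  0.0646]
t 62.6 F [-0.1 -0.1  0.7] T [0.02 0.05 0.05] w 0.0337 ff 0.0 tcp [ 0.6448 -0.0573  0.064 ]
red [508. 146.] [ 0.7891 -0.0307] -0.227 [0.088 0.02 ]
red [257.  62.] [ 0.5812 -0.0219] 1.564 [0.087 0.02 ]
red [327. 134.] [ 0.6436 -0.0588] -1.31 [0.044 0.013]
[ 0.643553   -0.05751177]
t 65.2 F [-0.2 -0.1 -0.1] T [-0.01  0.   -0.03] w 0.0338 ff 0.0 tcp [0.6029 0.0625 0.2993]
[ 0.4924 -0.0245] -0.008
[0.4942 0.0423] -0.005
[0.4945 0.1099] -0.005
[0.7275 0.2519] -0.832
```

View pics/finv.png

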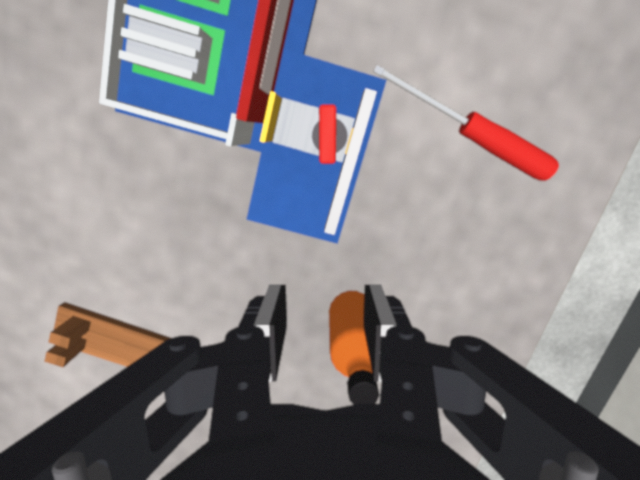

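View pics/fin2v.png

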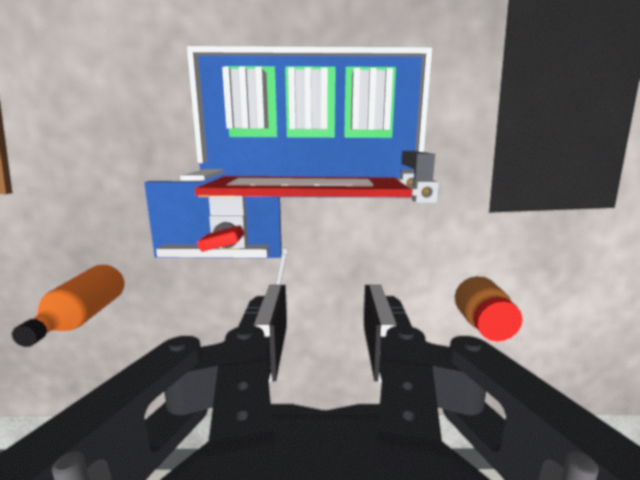

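The bar at (327,134) reads 1.30 rad, with the stop at about 43.7 mm. The door is shut, with its knuckle on the pin at (427,191). All three inserts sit on their green places, and the jar, bottle and screwdriver look untouched.

```bash
python3 -c "
from h import *
print(workorder.job_done())"
```

```text
the job is handed in; nothing more can be done
None
```

I handed the job in at about 65 s. The last pictures showed all three inserts square on their green places, the door shut and home on both pins, the stop at about 44 of 45 mm, and the knob tight at about 1.30 rad; the hand-in gave no verdict.

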